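Put the upper tier on the serving stand and press its snap knob home

ROBOT

A 6-joint arm with a two-finger parallel gripper is mounted at the origin on a cart in front of the work surface, level with it; the furniture and walls round the work are solid. World frame = base frame: x ahead of the robot, y to its left, z up, the work surface at z = 0. Lengths are in m, angles in rad, forces in N, time in s.
With the tool pointing down it reaches from about 0.35 to 0.775 m from the base axis. Payload 7.3 kg.
Tool frame: the origin (TCP) lies at the centre of the arm's flange, where the gripper is bolted on; the fingertips stand 178 mm ahead of it and the grasp point (between the pads) lies 159 mm ahead of it (tip_extent is the distance from the TCP to the fingertips, in m); z points along the fingers, y is the line along which they close (so a half turn about z gives the same grasp; the last joint's range is limited). The gripper opens to 92 mm and grips with 3 to 60 N. Pads are 19 mm wide; open, the fingers measure 130 mm over their backs; the gripper's body (75 mm by 190 mm) begins 47 mm behind the grasp point.
Start: joints at [-1.317, 0.342, 1.524, -0, 1.275, -0.146], TCP at [0.204, -0.484, 0.405] pointing down, gripper open.
Joint ranges: [-2.53, 2.53], [-0.77, 2.02], [0.04, 2.7], [-1, 4.14], [0.28, 2.66], [-3.11, 3.11]. Speed limits (rad/s): [2.57, 2.57, 3.14, 3.14, 3.14, 3.14].

INTERFACE

Orientations are given as [roll, pitch, yaw] about the fixed x, y, z axes, in that order (R = Rz(yaw) Ry(pitch) Rx(roll)).
In Python, from cell import * gives the robot as it stands.
- The arm moves only by the tool arm_command, never from a script. Its arguments are lists of equal length, an entry for each row: "xyz": the shift along the world's x, y, z in mm, a list of three; "spin": the turn about the world's z in degrees. In form: {"xyz": [[tx, ty, tz], ...], "spin": [spin, ...]}. A call has 1 to 20 rows; each row shifts and turns the commanded pose from where the row before left it; what a row does not reach is not made up. A row lasts 1/10 s, in which the tool goes at most 50 mm and 8.59 degrees, less where a joint would pass 70% of its speed; a pose out of reach is approached as far as the arm can. A call with a gripper value outside its range is refused whole. "jaw" is the opening, from -1 (shut) to 1 (fully open), set as the call begins (left out, the last holds). The fingers move at their own pace and stop on an object; "squeeze" is the grip in N (left out, the last holds). Time passes only in rows, so rows that do not move let the fingers close. It gives the time, the measured TCP pose, the force, the opening and the grip force at its end, in the units of the state.
- observe(): the state, without advancing time (a new reading comes with each control period).
- read_camera(name): name is "side" or "top" or "wrist"; returns a dict with "img" (384x512x3 uint8, red, green, blue), "depth" (384x512 float32, m along the optical axis (not along the pixel's ray), 0 where there is no reading), "fx", "fy", "cx", "cy" (pixels), "world_from_camera" (4x4, takes a point from camera to world coordinates). Camera axes: x right, y up, looking along -z (the intrinsics and any distortion apply to the point x, -y, -z); pixel columns grow to the right and rows downward; lengths in m; the calibration is good to about 2 mm. A picture is of the moment at which its call begins.
- hand_in(): hands the job in; it is judged then, once.
The state is a dict: "time": time; "qpos": joint angles; "qvel": joint speeds; "joint_efforts": joint torques, N m; "tool_pos": TCP position; "tool_rot": TCP orientation; "contact_force": force on the tool from outside, world axes, zero at the start; "torque": the same for the moment, N m; "opening": finger opening in m; "grip_force": force on a finger pad.
Only numpy, scipy, OpenCV 4.12 (cv2) and the standard library are available. Lean on these libraries where they do the work, as an engineer would, in place of code of your own. Each camera call takes 0.05 s, during which the arm holds its last target. There are 200 camera calls.

TASK

Assemble the two-tier serving stand: slide the upper plate, hub up, over the upright shaft until it sits on the column's shoulder, then press the snap knob onto the stud at the top, past the click, until it sits flush on the plate's hub. Finish while still holding on to the knob and pressing it down firmly, with a push of about 10 newtons; do not let go. Leave the jars, the glass and the tin where they are.

Things in the scene. Friction and masses are not known exactly. Their poses are not given: they have to be found in the camera images.
- stand: Serving stand, fixed to the worktop, upright. Origin: centre of its underside, on the worktop; z up its axis. Wooden lower plate 176 mm across, rim 20 mm high; on it a steel column 38 mm in diameter (wider at its foot), its flat top (the shoulder) 70 mm above the worktop. On top rise a guide shaft and a thinner stud.
- shoulder (a point): Centre of the column's flat top, on the stand's axis, 70 mm above the worktop. From here the guide shaft, 23 mm in diameter, rises to 100 mm above the worktop; its last 3 mm are chamfered to 18 mm. The upper plate's hub slides over it and rests on the shoulder.
- stud_tip (a point): Centre of the stud's tip, on the stand's axis, 123.5 mm above the worktop. The stud, above the guide shaft, is 13 mm in diameter up to 119 mm and tapers to 6 mm at the tip. Three small sprung noses stick out of it, 20 mm across at their widest, 111 mm above the worktop; they yield inwards to a knob pressed down over them.
- tier: The loose upper plate, 0.2 to 0.4 kg: wooden, 150 mm across, 5 mm thick, outer rim 11 mm high, with an upright steel hub tube in its middle. Lies hub up on the worktop at the start. Origin: centre of its underside; z up along the hub. Seated on the shoulder, the origin is 70 mm above the worktop.
- hub_top (a point): Centre of the hub's open top, on its axis, 32 mm above the plate's underside. The hub is 40 mm outside, 26 mm inside, open right through; grip it by its outside from above. With the plate seated the hub's top is 102 mm above the worktop, and the stud and its noses stand out above it.
- cap: The loose snap knob, about 0.1 kg, standing upright on the worktop, open end down. Origin: centre of its underside; z up. Steel flange 45 mm in diameter, 10 mm high; above it a light wooden grip 30 mm in diameter, top at 46.5 mm. In the underside a hole 16 mm wide through a 4 mm thick lip, then a cavity 23 mm wide up to 25 mm.
- cap_grip (a point): On the knob's axis, in the wooden grip, 32 mm above its underside. Pressed down on the stud, the lip meets the noses about 11 mm above the knob's seat; the push rises to about 12 to 18 N, then drops with a click 8 to 9 mm above the seat; the last millimetres to the hub go easily. Seated on the hub, the knob's underside is 102 mm above the worktop.
- jam_jar: Bystander: jam jar, 68 mm across, 84 mm high. Origin: centre of its underside.
- spice_jar: Bystander: spice jar, 45 mm across, 100 mm high. Origin: centre of its underside.
- glass: Bystander: clear drinking glass, 78 mm across, 94 mm high. Origin: centre of its underside.
- fish_tin: Bystander: flat tin, 86 mm across, 40 mm high. Origin: centre of its underside.

How it is judged:
By the outcome, as a careful person would: the job done as asked, in the order asked, and still so for the second after the job is handed in, while the arm keeps its last pose, push and grip.
It also fails if it takes over 62 s, if anything falls off the work surface, if the arm or the gripper's body presses on something with over 40 N, if the wrist force passes 120 N, or if a joint passes its speed limit or range.

## Working session

There is one attempt and no reset: what is moved stays moved. The work goes in short steps, Python scripts to look and compute and a tool call to move; the robot and the scene stay as the last step left them, time stands still between calls to the robot, and variables do not carry over. Pictures are saved under pics/ and viewed, at most 10 in all, crops included, and the job is handed in when it is done.

Besides the shell and the picture viewer there is one more tool, called after ">>>" by a JSON object that holds its "op" and its "data". arm_command: Moves the arm, as the interface text tells. Its arguments: {"type":"object","properties":{"xyz":{"type":"array","items":{"type":"array","items":{"type":"number"}}},"spin":{"type":"array","items":{"type":"number"}},"jaw":{"type":"number"},"squeeze":{"type":"number"}},"required":["xyz","spin"]}

```bash
mkdir -p pics; ls
cat > h.py <<'E'
from cell import *
import numpy as np, cv2
def snap(n,f):
    c=read_camera(n); cv2.imwrite(f'pics/{f}.png',c['img'][:,:,::-1]); np.savez(f'pics/{f}.npz',**{k:v for k,v in c.items()}); return c
def cloud(c):
    v,u=np.mgrid[:c['depth'].shape[0],:c['depth'].shape[1]]; d=c['depth']
    P=np.stack([(u-c['cx'])/c['fx']*d,-(v-c['cy'])/c['fy']*d,-d,np.ones_like(d)],-1)
    return (P@np.array(c['world_from_camera']).T)[...,:3]
E
python3 - <<'E'
from h import *
a=snap('top','t0');b=snap('side','s0');
print({k:v for k,v in a.items() if k not in('img','depth')});print({k:v for k,v in b.items() if k not in('img','depth')})
cv2.imwrite('pics/ts0.png',np.vstack([cv2.resize(x['img'][:,:,::-1],(400,300)) for x in (a,b)]))
cv2.imwrite('pics/t0b.png',cv2.resize(a['img'][:,:,::-1],(800,600)))
s=observe();print(s['tool_pos'],s['tool_rot'],s['opening'],s['contact_force'],s['time'])
E
```

```text
pics
{'fx': 360.27704397953084, 'fy': 360.27704397953084, 'cx': 256.5975910191556, 'cy': 197.81424151306825, 'world_from_camera': array([[-0.01854141,  0.99780455, -0.06357908,  0.45308372],
       [-0.99959908, -0.01713868,  0.02253776,  0.01460562],
       [ 0.02139862,  0.06397147,  0.99772228,  1.46602356],
       [ 0.        ,  0.        ,  0.        ,  1.        ]])}
{'fx': 348.76292940513156, 'fy': 348.76292940513156, 'cx': 256.863108084456, 'cy': 190.5312829718355, 'world_from_camera': array([[-0.96748579,  0.15164418, -0.20242354,  0.2985013 ],
       [-0.25287388, -0.56379878,  0.78624788,  0.96335144],
       [ 0.00510377,  0.81187128,  0.58381416,  0.79762197],
       [ 0.        ,  0.        ,  0.        ,  1.        ]])}
[ 0.20433456 -0.48346331  0.40410535] [-3.14020722e+00 -1.89101224e-04  3.99813247e-01] 0.09188290644605801 [-0.30008625 -0.31410546 -0.46663707] 0.1
```

View pics/t0b.png

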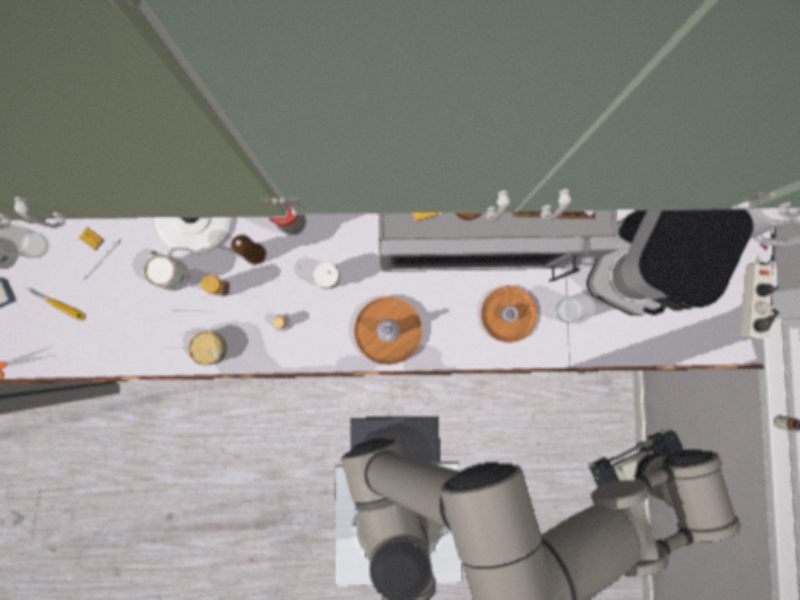

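View pics/s0.png

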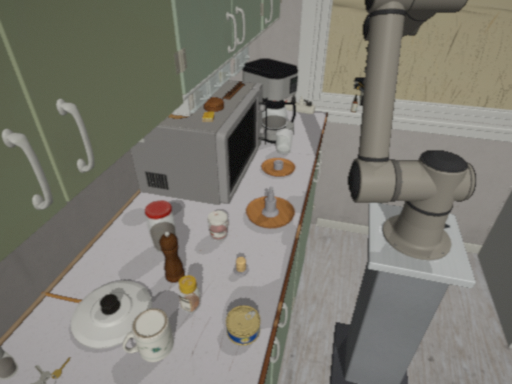

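The top view shows the stand at about (388,330), the tier at (510,314), the knob at (280,322) and the glass at (570,310), all in the enlarged picture. In the side view the stand is at (270,205), the tier at (278,167) and the knob at (241,263). Next I measure them by depth from both views.

Run:
```python
from h import *
for f,pts in (('t0',{'stand':(248,211),'tier':(326,201),'cap':(179,206),'glass':(365,198),'jam?':(209,175),'tin':(132,222),'microfront':(320,155),'cab':(300,100)}),('s0',{'stand':(270,195),'tier':(278,165),'cap':(241,260),'glass':(284,140)})):
    c=dict(np.load(f'pics/{f}.npz')); X=cloud(c)
    for n,(u,v) in pts.items(): print(f,n,X[v,u].round(3))
    print('table z', np.median(X[330 if f=='s0' else 225, 215 if f=='s0' else 170]))
    def stats(n,m): 
        P=X[m]; print(f,n,len(P),P.mean(0).round(4) if len(P) else '', ((P.min(0)+P.max(0))/2).round(4) if len(P) else '', np.ptp(P,axis=0).round(3) if len(P) else '')
    def near(p,r,z0,z1): return (np.hypot(X[...,0]-p[0],X[...,1]-p[1])<r)&(X[...,2]>z0)&(X[...,2]<z1)
    st=X[pts['stand'][1],pts['stand'][0]];ti=X[pts['tier'][1],pts['tier'][0]];ca=X[pts['cap'][1],pts['cap'][0]]
    stats('plate',near(st,.12,.008,.03)); stats('col',near(st,.05,.05,.15)); stats('shaftTop',near(st,.05,.105,.15))
    stats('tier',near(ti,.1,.004,.018)); stats('hub',near(ti,.05,.02,.05))
    stats('cap',near(ca,.05,.005,.08)); stats('captop',near(ca,.05,.035,.08))
```

```text
t0 stand [0.49  0.017 0.121]
t0 tier [ 0.529 -0.304 -0.006]
t0 cap [0.516 0.287 0.049]
t0 glass [ 0.537 -0.459  0.015]
t0 jam? [0.632 0.165 0.087]
t0 tin [0.457 0.474 0.037]
t0 microfront [ 0.664 -0.222  0.304]
t0 cab [ 0.688 -0.09   0.775]
table z 0.3343869487439503
t0 plate 1388 [0.4928 0.0185 0.0155] [0.4924 0.0276 0.019 ] [0.182 0.19  0.022]
t0 col 75 [0.4928 0.0183 0.0843] [0.4934 0.0191 0.0945] [0.035 0.035 0.061]
t0 shaftTop 12 [0.4927 0.0178 0.117 ] [0.4923 0.0172 0.1152] [0.012 0.015 0.02 ]
t0 tier 691 [ 0.5303 -0.3013  0.0076] [ 0.5268 -0.3064  0.011 ] [0.192 0.191 0.014]
t0 hub 51 [ 0.5295 -0.295   0.0308] [ 0.529  -0.2949  0.0289] [0.036 0.036 0.017]
t0 cap 106 [0.5168 0.2894 0.0265] [0.5205 0.2893 0.0305] [0.084 0.092 0.051]
t0 captop 46 [0.5176 0.2917 0.046 ] [0.5186 0.2914 0.0463] [0.028 0.025 0.019]
s0 stand [0.493 0.029 0.094]
s0 tier [ 0.526 -0.275  0.028]
s0 cap [0.517 0.293 0.044]
s0 glass [ 0.53  -0.414  0.075]
table z 0.4982217712835873
s0 plate 1114 [0.4929 0.0266 0.0145] [0.495  0.0199 0.019 ] [0.175 0.175 0.022]
s0 col 158 [0.493  0.0276 0.0801] [0.4941 0.0239 0.0878] [0.037 0.033 0.075]
s0 shaftTop 23 [0.4941 0.023  0.1157] [0.4949 0.0201 0.1162] [0.014 0.012 0.018]
s0 tier 276 [ 0.5292 -0.294   0.0072] [ 0.532  -0.2974  0.0109] [0.145 0.153 0.014]
s0 hub 51 [ 0.5303 -0.2912  0.0271] [ 0.5311 -0.2941  0.0267] [0.037 0.047 0.013]
s0 cap 201 [0.5172 0.3014 0.026 ] [0.5195 0.2972 0.0277] [0.043 0.038 0.045]
s0 captop 77 [0.5182 0.2979 0.0437] [0.5191 0.2951 0.0426] [0.028 0.03  0.015]
```

Run:
```python
from h import *
c=dict(np.load('pics/s0.npz')); X=cloud(c)
for y in (-.4,-.3,-.2,-.1,0,.1):
    for z in (.05,.12,.2,.27):
        m=(abs(X[...,1]-y)<.05)&(abs(X[...,2]-z)<.02)&(X[...,0]>.56); print(y,z,m.sum(), np.percentile(X[m][:,0],5).round(3) if m.sum() else '')
c=dict(np.load('pics/t0.npz')); X=cloud(c)
m=(X[...,2]>.28)&(X[...,2]<.36)&(X[...,0]>.4)&(X[...,1]>-.3);print('micro top',np.percentile(X[m],[2,98],axis=0).round(3))
m=(X[...,2]>.5)&(X[...,0]>.4)&(abs(X[...,1])<.5);print('cab',np.percentile(X[m],[1,99],axis=0).round(3))
m=(X[...,2]>.05)&(X[...,0]>.4)&(X[...,1]<-.38)&(X[...,1]>-.55);print('glass', np.percentile(X[m],[2,98],axis=0).round(3))
```

```text
-0.4 0.05 69 0.563
-0.4 0.12 72 0.609
-0.4 0.2 98 0.609
-0.4 0.27 65 0.61
-0.3 0.05 65 0.645
-0.3 0.12 57 0.65
-0.3 0.2 63 0.649
-0.3 0.27 58 0.645
-0.2 0.05 72 0.646
-0.2 0.12 67 0.649
-0.2 0.2 69 0.649
-0.2 0.27 66 0.645
-0.1 0.05 83 0.645
-0.1 0.12 76 0.65
-0.1 0.2 93 0.649
-0.1 0.27 75 0.645
0 0.05 890 0.648
0 0.12 994 0.65
0 0.2 1030 0.65
0 0.27 916 0.647
0.1 0.05 167 1.019
0.1 0.12 195 1.018
0.1 0.2 21 1.019
0.1 0.27 0 
micro top [[ 0.645 -0.292  0.291]
 [ 0.727  0.027  0.323]]
cab [[ 0.453 -0.462  0.52 ]
 [ 0.703  0.46   1.466]]
glass [[ 0.558 -0.547  0.054]
 [ 0.711 -0.382  0.909]]
```

>>> {"op": "arm_command", "data": {"xyz": [[22, 0, 0], [27, 17, 0], [27, 17, 0], [27, 17, 0], [27, 17, 0], [27, 17, 0], [27, 17, 0], [27, 17, 0], [27, 17, 0], [27, 17, 0], [27, 17, 0], [27, 17, 0], [0, 0, 0], [0, 0, 0]], "spin": [0, -2, -2, -2, -2, -2, -2, -2, -2, -2, -2, -3, 0, 0], "jaw": 1}}

```text
time: 1.5
tool_pos: [0.5235, -0.2962, 0.404]
tool_rot: [-3.141, 0.001, 0.001]
contact_force: [-0.7, -0.2, 0.1]
opening: 0.0917
grip_force: 0.0
```

Run:
```python
from h import *
c=snap('wrist','w1'); print({k:v for k,v in c.items() if k not in('img','depth')})
s=observe();print(s['tool_pos'],s['tool_rot'],s['contact_force'],s['time'])
```

```text
{'fx': 302.242722504173, 'fy': 302.242722504173, 'cx': 256.3692505466909, 'cy': 190.40196346773112, 'world_from_camera': array([[ 1.16546130e-03,  9.50831079e-01,  3.09707766e-01,
         6.07228319e-01],
       [-9.99999281e-01,  1.02099850e-03,  6.28538840e-04,
        -2.96451389e-01],
       [ 2.81423100e-04, -3.09708276e-01,  9.50831586e-01,
         3.83779963e-01],
       [ 0.00000000e+00,  0.00000000e+00,  0.00000000e+00,
         1.00000000e+00]])}
[ 0.52300553 -0.29675058  0.4042581 ] [-3.14134679e+00  1.25003117e-03 -7.14321971e-04] [-0.32697092 -0.287528    0.78979989] 1.55
```

View pics/w1.png

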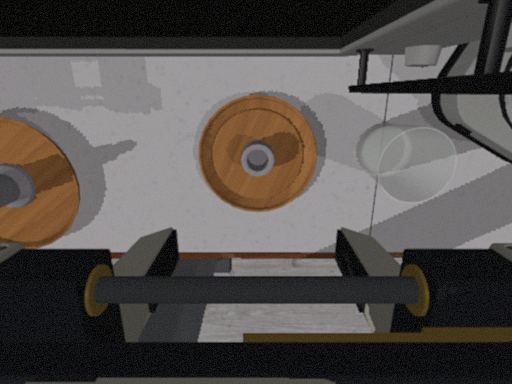

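The wrist view shows the hub top at about (258,159) and the tier rim from 200 to 317. The glass rim's left edge is at about (377,165). I'll fit the hub by depth and by ray.

```bash
cat >> h.py <<'E'
def ray(c,u,v,z):
    T=np.array(c['world_from_camera']); d=T[:3,:3]@np.array([(u-c['cx'])/c['fx'],-(v-c['cy'])/c['fy'],-1]); o=T[:3,3]
    return o+d*(z-o[2])/d[2]
def circ(P):
    x,y=P[:,0],P[:,1]; A=np.c_[2*x,2*y,np.ones(len(x))]; s=np.linalg.lstsq(A,x*x+y*y,rcond=None)[0]; return s[0],s[1],np.sqrt(s[2]+s[0]**2+s[1]**2)
def st(X,p,r,z0,z1,n=''):
    m=(np.hypot(X[...,0]-p[0],X[...,1]-p[1])<r)&(X[...,2]>z0)&(X[...,2]<z1); P=X[m]
    if len(P)<5: print(n,len(P)); return m
    v,u=np.nonzero(m); h=cv2.convexHull(P[:,:2].astype(np.float32))[:,0]
    print(n,len(P),'mean',P.mean(0).round(4),'minEnc',cv2.minEnclosingCircle(P[:,:2].astype(np.float32)),'circ',np.round(circ(h),4),'zmed',np.median(P[:,2]).round(4),'px',u.min(),u.max(),v.min(),v.max()); return m
E
python3 - <<'E'
from h import *
c=dict(np.load('pics/w1.npz')); X=cloud(c)
st(X,(.53,-.295),.04,.02,.05,'hub'); st(X,(.53,-.295),.04,.028,.036,'hubtop'); st(X,(.53,-.295),.09,.007,.016,'rim');st(X,(.53,-.295),.06,.002,.009,'plate')
print('hub ray',ray(c,258,159,.032),'glass edge',ray(c,377,165,.094), 'glass foot',ray(c,357,150,0),'table',np.median(X[230:240,250:270,2]))
print('rim from px', [ray(c,u,v,.011).round(4) for u,v in ((200,153),(317,153),(258,94),(258,212))])
E
```

```text
hub 570 mean [ 0.5312 -0.2979  0.0307] minEnc ((0.5300565958023071, -0.2977791130542755), 0.020107636228203773) circ [ 0.5304 -0.2979  0.0196] zmed 0.0315 px 241 274 142 176
hubtop 504 mean [ 0.5309 -0.2979  0.0315] minEnc ((0.5300672650337219, -0.2977178394794464), 0.02011357992887497) circ [ 0.5303 -0.2979  0.0196] zmed 0.0316 px 241 274 144 176
rim 1780 mean [ 0.5327 -0.2975  0.0098] minEnc ((0.5300102829933167, -0.29770389199256897), 0.07470884919166565) circ [ 0.5301 -0.2978  0.0742] zmed 0.0101 px 198 316 95 211
plate 5617 mean [ 0.5333 -0.2961  0.0048] minEnc ((0.5299860835075378, -0.29502129554748535), 0.0600481778383255) circ [ 0.53   -0.2949  0.0597] zmed 0.0048 px 208 302 107 199
hub ray [ 0.53175065 -0.29856919  0.032     ] glass edge [ 0.5391911  -0.41502213  0.094     ] glass foot [ 0.53674236 -0.42543253  0.        ] table -0.00041223640843693343
rim from px [array([ 0.5348, -0.2264,  0.011 ]), array([ 0.5349, -0.3722,  0.011 ]), array([ 0.6049, -0.2985,  0.011 ]), array([ 0.4556, -0.2989,  0.011 ])]
```

>>> {"op": "arm_command", "data": {"xyz": [[7, -1.5, 0], [0, 0, -30], [0, 0, -35], [0, 0, -35], [0, 0, -35], [0, 0, -30], [0, 0, -15], [0, 0, -10], [0, 0, 0], [0, 0, 0]], "spin": [0, 0, 0, 0, 0, 0, 0, 0, 0, 0], "jaw": 0.4, "squeeze": 30}}

```text
time: 2.55
tool_pos: [0.5305, -0.2987, 0.2156]
tool_rot: [3.141, -0.001, -0.002]
contact_force: [0.0, 0.5, 0.8]
opening: 0.0641
grip_force: 0.0
```

>>> {"op": "arm_command", "data": {"xyz": [[0, 0.5, -10], [0, 0, -10], [0, 0, -8], [0, 0, 0], [0, 0, 0]], "spin": [0, 0, 0, 0, 0]}}

```text
time: 3.05
tool_pos: [0.5304, -0.2976, 0.1864]
tool_rot: [-3.141, 0.0, -0.002]
contact_force: [0.4, -1.1, 0.6]
opening: 0.064
grip_force: 0.0
```

>>> {"op": "arm_command", "data": {"xyz": [[0, 0, 0], [0, 0, 0], [0, 0, 0], [0, 0, 0], [0, 0, 0], [0, 0, 0]], "spin": [0, 0, 0, 0, 0, 0], "jaw": -1, "squeeze": 35}}

```text
time: 3.65
tool_pos: [0.5304, -0.2976, 0.187]
tool_rot: [3.141, -0.0, -0.002]
contact_force: [0.2, 0.5, 2.8]
opening: 0.0392
grip_force: 35.0
```

>>> {"op": "arm_command", "data": {"xyz": [[0, 0, 5], [0, 0, 15], [0, 0, 30], [0, 0, 40], [0, 0, 40], [0, 0, 30], [0, 0, 5], [-5, 20, 0], [-5, 30, 0], [-5, 30, 0], [-5, 30, 0], [-5, 20, 0], [0, 0, 0], [0, 0, 0]], "spin": [0, 0, 0, 0, 0, 0, 0, 0, 0, 0, 0, 0, 0, 0]}}

```text
time: 5.05
tool_pos: [0.5053, -0.1674, 0.3512]
tool_rot: [3.142, 0.001, -0.001]
contact_force: [0.3, -0.7, -2.0]
opening: 0.0396
grip_force: 35.0
```

Run:
```python
from h import *
c=snap('wrist','w2'); X=cloud(c)
for f in ('t0','s0','w1','w2'):
    C=dict(np.load(f'pics/{f}.npz')); X=cloud(C); print(f)
    st(X,(.493,.0185),.025,.09,.105,'shafttop'); st(X,(.493,.0185),.025,.106,.13,'stud'); st(X,(.493,.0185),.03,.062,.074,'shoulder'); st(X,(.493,.0185),.1,.013,.024,'rim')
```

```text
t0
shafttop 17 mean [0.4927 0.0186 0.0986] minEnc ((0.49270620942115784, 0.019151559099555016), 0.011283962056040764) circ [0.4932 0.0182 0.0104] zmed 0.0979 px 245 250 208 213
stud 11 mean [0.4932 0.0179 0.118 ] minEnc ((0.4938589334487915, 0.0177631676197052), 0.008192738518118858) circ [0.4932 0.0183 0.007 ] zmed 0.1186 px 246 250 209 212
shoulder 41 mean [0.4938 0.018  0.0698] minEnc ((0.4932909905910492, 0.018146922811865807), 0.018673012033104897) circ [0.4933 0.0181 0.0179] zmed 0.0703 px 243 252 206 215
rim 989 mean [0.4925 0.0179 0.0168] minEnc ((0.49339383840560913, 0.018361810594797134), 0.08783572912216187) circ [0.4934 0.0185 0.087 ] zmed 0.0162 px 226 269 190 232
s0
shafttop 28 mean [0.4933 0.0254 0.0973] minEnc ((0.4936087429523468, 0.022738086059689522), 0.011311623267829418) circ [0.494  0.0221 0.011 ] zmed 0.0977 px 267 273 191 196
stud 23 mean [0.4941 0.023  0.1157] minEnc ((0.49550169706344604, 0.019936908036470413), 0.008192472159862518) circ [0.4954 0.0201 0.0075] zmed 0.116 px 268 272 186 191
shoulder 49 mean [0.4927 0.0282 0.0684] minEnc ((0.49465879797935486,
[... 452 characters left out ...]
0.0141 px 0 79 117 248
w2
shafttop 547 mean [0.4959 0.0117 0.0977] minEnc ((0.4931541085243225, 0.01609306037425995), 0.012241115793585777) circ [0.4934 0.0164 0.0114] zmed 0.0982 px 21 54 198 225
stud 466 mean [0.4951 0.0141 0.1166] minEnc ((0.4938788414001465, 0.015937477350234985), 0.009711760096251965) circ [0.4939 0.0164 0.0078] zmed 0.1174 px 7 35 210 231
shoulder 855 mean [0.4973 0.0098 0.0689] minEnc ((0.4931845963001251, 0.01620413549244404), 0.01939432881772518) circ [0.4934 0.0164 0.0189] zmed 0.0695 px 35 81 180 220
rim 12896 mean [0.5074 0.0248 0.0152] minEnc ((0.4926762580871582, 0.01675034686923027), 0.08879591524600983) circ [0.4935 0.0176 0.0874] zmed 0.0142 px 1 156 101 257
```

View pics/w2.png

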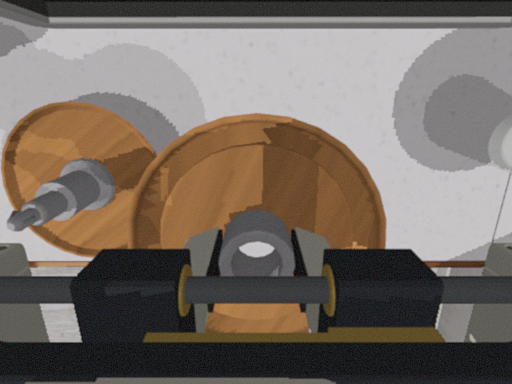

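The tier is held level by its hub at about (257,250), and the stud tip is at (15,222). Next I check where the hub sits in the hand.

Run:
```python
from h import *
C=dict(np.load('pics/w2.npz')); X=cloud(C)
st(X,(.505,-.167),.025,.188,.2,'hubtop'); m=st(X,(.505,-.167),.08,.166,.185,'rim')
m=(np.hypot(X[...,0]-.505,X[...,1]+.167)<.068)&(np.hypot(X[...,0]-.505,X[...,1]+.167)>.03)&(X[...,2]>.155)&(X[...,2]<.18)
P=X[m]; A=np.c_[P[:,:2]-[.505,-.167],np.ones(len(P))]; print('plate plane',np.linalg.lstsq(A,P[:,2],rcond=None)[0], len(P))
```

```text
hubtop 2336 mean [ 0.5134 -0.1675  0.1946] minEnc ((0.5073866844177246, -0.167033389210701), 0.024112217128276825) circ [ 0.5061 -0.1672  0.0207] zmed 0.1955 px 209 301 223 275
rim 28264 mean [ 0.5285 -0.168   0.1703] minEnc ((0.5055200457572937, -0.1678777039051056), 0.07462586462497711) circ [ 0.507  -0.168   0.0727] zmed 0.1693 px 127 386 113 332
plate plane [-0.0009558   0.00090292  0.16857922] 20728
```

>>> {"op": "arm_command", "data": {"xyz": [[0, 15, 0], [-2, 25, 0], [-2, 30, 0], [-2, 30, 0], [-2, 30, 0], [-2, 30, 0], [-2, 15, 0], [0, 9.5, 0], [0, 0, 0], [0, 0, 0], [0, 0, 0]], "spin": [0, 0, 0, 0, 0, 0, 0, 0, 0, 0, 0]}}

```text
time: 6.2
tool_pos: [0.4936, 0.016, 0.3517]
tool_rot: [3.141, 0.0, -0.003]
contact_force: [0.4, 0.4, -2.3]
opening: 0.0395
grip_force: 35.0
```

Run:
```python
from h import *
import time
c=snap('wrist','w3'); s=observe(); print(s['tool_pos'],s['contact_force'])
X=cloud(c); st(X,(s['tool_pos'][0],s['tool_pos'][1]),.025,.188,.2,'hubtop')
d=c['img'][:,:,::-1]; cv2.imwrite('pics/w3c.png',cv2.resize(d[180:330,150:362],None,fx=3.6,fy=3.6,interpolation=cv2.INTER_CUBIC))
snap('side','s3');c=snap('top','t3')
```

```text
[0.49354457 0.01598867 0.35166634] [-0.07251174 -0.58258379 -2.34526613]
hubtop 2362 mean [0.5019 0.0157 0.1949] minEnc ((0.4963591992855072, 0.016010088846087456), 0.023975692689418793) circ [0.4958 0.0165 0.0215] zmed 0.1959 px 209 301 222 275
```

View pics/w3c.png

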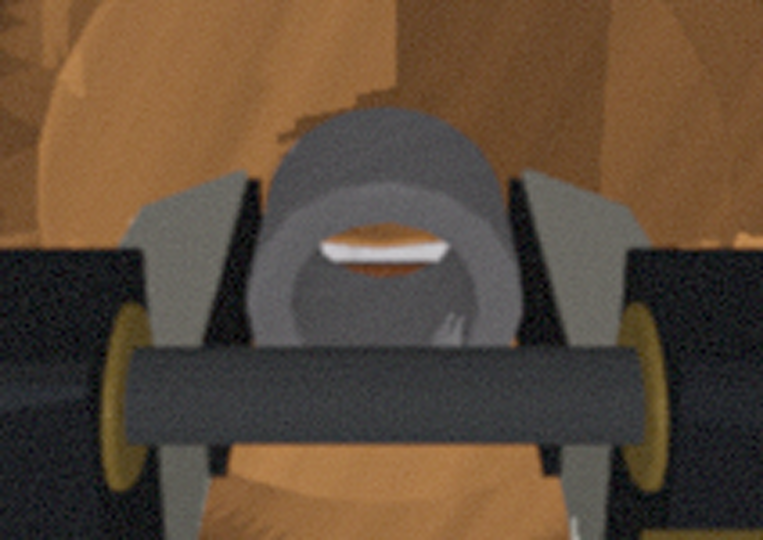

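The hub bore looks straight down at the lower plate, and nothing shows a misalignment. I'll lower in monitored steps.

>>> {"op": "arm_command", "data": {"xyz": [[0, 1, 0], [0, 0, -10], [0, 0, -10], [0, 0, -10], [0, 0, -6], [0, 0, -6], [0, 0, -6], [0, 0, 0]], "spin": [0, 0, 0, 0, 0, 0, 0, 0]}}

```text
time: 7.15
tool_pos: [0.4932, 0.0179, 0.3029]
tool_rot: [-3.141, 0.002, -0.002]
contact_force: [-0.2, -0.3, -2.3]
opening: 0.0395
grip_force: 35.0
```

>>> {"op": "arm_command", "data": {"xyz": [[0, 0, -5], [0, 0, -5], [0, 0, 0]], "spin": [0, 0, 0]}}

```text
time: 7.45
tool_pos: [0.4932, 0.0179, 0.2931]
tool_rot: [-3.142, 0.001, -0.002]
contact_force: [-0.1, 0.7, -2.3]
opening: 0.0389
grip_force: 35.0
```

>>> {"op": "arm_command", "data": {"xyz": [[0, 0, -4], [0, 0, -4], [0, 0, -3], [0, 0, -3], [0, 0, 0]], "spin": [0, 0, 0, 0, 0]}}

```text
time: 7.95
tool_pos: [0.4933, 0.0179, 0.2793]
tool_rot: [3.142, 0.001, -0.002]
contact_force: [-0.3, -0.1, -3.0]
opening: 0.039
grip_force: 35.0
```

Already over the shaft with no contact.

>>> {"op": "arm_command", "data": {"xyz": [[0, 0, -5], [0, 0, -5], [0, 0, -4], [0, 0, -3], [0, 0, -2], [0, 0, 0]], "spin": [0, 0, 0, 0, 0, 0]}}

```text
time: 8.55
tool_pos: [0.4933, 0.0179, 0.2605]
tool_rot: [3.142, 0.001, -0.002]
contact_force: [0.2, -0.3, -2.3]
opening: 0.0392
grip_force: 35.0
```

>>> {"op": "arm_command", "data": {"xyz": [[0, 0, -1], [0, 0, -1], [0, 0, -1], [0, 0, 0], [0, 0, 0]], "spin": [0, 0, 0, 0, 0]}}

```text
time: 9.05
tool_pos: [0.4934, 0.0179, 0.2578]
tool_rot: [3.141, -0.0, -0.002]
contact_force: [0.8, -0.6, -2.1]
opening: 0.0391
grip_force: 35.0
```

>>> {"op": "arm_command", "data": {"xyz": [[0, 0, -1], [0, 0, -0.5], [0, 0, 0], [0, 0, 0]], "spin": [0, 0, 0, 0]}}

```text
time: 9.45
tool_pos: [0.4934, 0.0179, 0.257]
tool_rot: [3.141, -0.001, -0.002]
contact_force: [-2.1, 0.3, 6.2]
opening: 0.0393
grip_force: 35.0
```

>>> {"op": "arm_command", "data": {"xyz": [[0, 0, 0.5], [0, 0, 0], [0, 0, 0], [0, 0, 0], [0, 0, 0], [0, 0, 3], [0, 0, 10], [0, 0, 20], [0, 0, 30], [0, 0, 35], [0, 0, 20], [0, 0, 0]], "spin": [0, 0, 0, 0, 0, 0, 0, 0, 0, 0, 0, 0], "jaw": 0.4}}

```text
time: 10.65
tool_pos: [0.4938, 0.0179, 0.3785]
tool_rot: [3.141, -0.007, -0.002]
contact_force: [0.3, 0.7, -0.5]
opening: 0.0646
grip_force: 0.0
```

>>> {"op": "arm_command", "data": {"xyz": [[0, 15, 0], [2, 25, 0], [3, 30, 0], [3, 30, 0], [3, 30, 0], [3, 30, 0], [3, 30, 0], [3, 30, 0], [3, 30, 0], [2, 15, 0], [0, 9, 0], [0, 0, 0], [0, 0, 0]], "spin": [0, 0, 0, 0, 0, 0, 0, 0, 0, 0, 0, 0, 0]}}

```text
time: 11.95
tool_pos: [0.5184, 0.2911, 0.3746]
tool_rot: [3.141, 0.001, -0.002]
contact_force: [0.6, 0.6, -0.0]
opening: 0.064
grip_force: 0.0
```

Run:
```python
from h import *
c=snap('wrist','w4'); X=cloud(c); s=observe(); print(s['tool_pos'],s['contact_force'])
st(X,(.5185,.294),.03,.04,.055,'captop');st(X,(.5185,.294),.03,.007,.013,'flange')
for f in ('top','side'):
    C=snap(f,f[0]+'4'); X=cloud(C); print(f); st(X,(.4935,.018),.09,.078,.084,'tierrim'); st(X,(.4935,.018),.03,.097,.106,'hubtop'); st(X,(.4935,.018),.03,.108,.13,'stud')
```

```text
[0.51844371 0.29087787 0.37468526] [ 0.00688331 -0.20757093  1.374943  ]
captop 587 mean [0.5199 0.2917 0.0458] minEnc ((0.518766462802887, 0.29160064458847046), 0.014938191510736942) circ [0.5189 0.2918 0.0145] zmed 0.0461 px 242 268 161 187
flange 412 mean [0.5272 0.2916 0.0101] minEnc ((0.5188018083572388, 0.29166290163993835), 0.022121326997876167) circ [0.5189 0.2917 0.0215] zmed 0.0102 px 237 273 149 179
top
tierrim 251 mean [0.4926 0.0157 0.0801] minEnc ((0.49299687147140503, 0.01837577298283577), 0.0743769183754921) circ [0.4932 0.0182 0.0733] zmed 0.0797 px 229 267 192 229
hubtop 56 mean [0.4928 0.0199 0.1012] minEnc ((0.4925231337547302, 0.019151723012328148), 0.019630534574389458) circ [0.4932 0.0187 0.0184] zmed 0.1013 px 243 252 206 215
stud 14 mean [0.4925 0.0161 0.1172] minEnc ((0.49227190017700195, 0.01720639131963253), 0.01618175581097603) circ [0.4952 0.0165 0.0137] zmed 0.1185 px 244 252 209 212
side
tierrim 103 mean [0.4849 0.0245 0.0801] minEnc ((0.4964333772659302, 0.021933602169156075), 0.07659381628036499) circ [0.4947 0.0207 0.0737] zmed 0.0799 px 250 291 185 210
hubtop 55 mean [0.4936 0.0248 0.1004] minEnc ((0.4945578873157501, 0.021308837458491325), 0.020864732563495636) circ [0.4938 0.0219 0.019 ] zmed 0.1003 px 265 275 189 196
stud 22 mean [0.4939 0.0229 0.1161] minEnc ((0.49491775035858154, 0.022563239559531212), 0.006982205901294947) circ [0.4949 0.0229 0.0064] zmed 0.1151 px 268 272 186 191
```

View pics/w4.png

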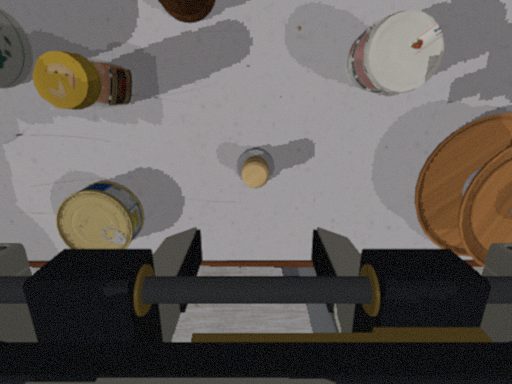

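The view shows the knob top at about (255,173), clear of the tin and jars. The tier reads as seated, with its rim at about 80 mm and the hub top at about 101 mm.

>>> {"op": "arm_command", "data": {"xyz": [[0.5, 0.8, 0], [0, 0, -20], [0, 0, -35], [0, 0, -35], [0, 0, -35], [0, 0, -30], [0, 0, -14], [0, 0, -9], [0, 0, -5], [0, 0, 0], [0, 0, 0]], "spin": [0, 0, 0, 0, 0, 0, 0, 0, 0, 0, 0]}}

```text
time: 13.2
tool_pos: [0.5193, 0.2929, 0.1929]
tool_rot: [-3.141, -0.002, -0.002]
contact_force: [0.4, 0.7, 0.4]
opening: 0.0643
grip_force: 0.0
```

>>> {"op": "arm_command", "data": {"xyz": [[0, 0, 0], [0, 0, 0], [0, 0, 0], [0, 0, 0], [0, 0, 0], [0, 0, 0], [0, 0, 0]], "spin": [0, 0, 0, 0, 0, 0, 0], "jaw": -1, "squeeze": 55}}

```text
time: 13.9
tool_pos: [0.5189, 0.2927, 0.1918]
tool_rot: [3.142, -0.0, -0.002]
contact_force: [-1.1, 0.1, 1.8]
opening: 0.0289
grip_force: 55.0
```

>>> {"op": "arm_command", "data": {"xyz": [[0, 0, 5], [0, 0, 15], [0, 0, 30], [0, 0, 40], [0, 0, 40], [0, 0, 30], [0, 0, 8], [-2, -15, 0], [-3, -25, 0], [-3, -30, 0], [-3, -30, 0], [-3, -30, 0], [0, -15, 0], [0, 0, 0], [0, 0, 0]], "spin": [0, 0, 0, 0, 0, 0, 0, 0, 0, 0, 0, 0, 0, 0, 0]}}

```text
time: 15.4
tool_pos: [0.5048, 0.1476, 0.3589]
tool_rot: [-3.141, 0.002, -0.003]
contact_force: [0.5, 0.1, -1.5]
opening: 0.0285
grip_force: 55.0
```

Run:
```python
from h import *
c=snap('wrist','w5'); X=cloud(c); s=observe(); print(s['tool_pos'],s['contact_force'],s['opening'])
p=s['tool_pos']
st(X,(.4935,.0175),.03,.096,.106,'hubtop');st(X,(.4935,.0175),.02,.107,.13,'stud');st(X,(.4935,.0175),.02,.117,.13,'studtop');st(X,(.4935,.0175),.09,.077,.085,'rim')
st(X,p[:2],.02,p[2]-.150,p[2]-.135,'captop');st(X,p[:2],.03,p[2]-.186,p[2]-.176,'flange')
```

```text
[0.50484627 0.14809589 0.35905052] [-0.82414093  1.42319225 -0.95736289] 0.028338874463369475
hubtop 1301 mean [0.4964 0.0208 0.1007] minEnc ((0.493426114320755, 0.017711227759718895), 0.02014789916574955) circ [0.4936 0.0179 0.0197] zmed 0.1012 px 384 433 186 231
stud 371 mean [0.4948 0.0198 0.1174] minEnc ((0.49340903759002686, 0.017575468868017197), 0.00981398019939661) circ [0.4937 0.0173 0.0083] zmed 0.1188 px 406 429 206 226
studtop 217 mean [0.4947 0.0189 0.121 ] minEnc ((0.49395352602005005, 0.01813342608511448), 0.0073762680403888226) circ [0.4937 0.0178 0.0065] zmed 0.121 px 412 429 210 226
rim 2945 mean [0.5079 0.0044 0.0799] minEnc ((0.49318936467170715, 0.017176663503050804), 0.07494616508483887) circ [0.4933 0.0172 0.0744] zmed 0.0802 px 318 483 118 269
captop 1829 mean [0.5117 0.1477 0.2134] minEnc ((0.5065619945526123, 0.14802154898643494), 0.019256925210356712) circ [0.5047 0.1485 0.0185] zmed 0.2132 px 215 294 244 307
flange 1207 mean [0.5189 0.147  0.1775] minEnc ((0.5120368599891663, 0.1470620334148407), 0.02056860364973545) circ [0.5087 0.1472 0.0187] zmed 0.1772 px 222 291 205 239
```

View pics/w5.png

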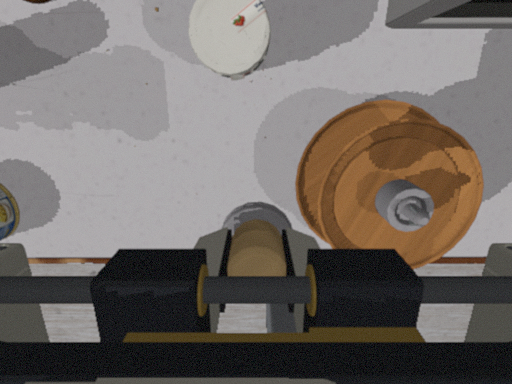

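The knob is held upright, and the stud tip is at about (425,213) above the seated plate. The stud axis is about (0.4936, 0.0172).

>>> {"op": "arm_command", "data": {"xyz": [[-1.2, -10, 0], [-2, -25, 0], [-2, -30, 0], [-2, -30, 0], [-2, -20, 0], [-2, -10.6, 0], [0, -5, 0], [0, 0, 0], [0, 0, -15], [0, 0, -8], [0, 0, -5], [0, 0, 0], [0, 0, 0]], "spin": [0, 0, 0, 0, 0, 0, 0, 0, 0, 0, 0, 0, 0]}}

```text
time: 16.75
tool_pos: [0.4938, 0.0174, 0.332]
tool_rot: [3.142, -0.0, -0.001]
contact_force: [-0.4, 0.1, -0.5]
opening: 0.0283
grip_force: 55.0
```

>>> {"op": "arm_command", "data": {"xyz": [[0, 0, -6], [0, 0, -6], [0, 0, -4], [0, 0, -3], [0, 0, 0]], "spin": [0, 0, 0, 0, 0]}}

```text
time: 17.25
tool_pos: [0.4936, 0.0171, 0.3122]
tool_rot: [-3.142, 0.001, -0.002]
contact_force: [-1.1, -0.4, -1.5]
opening: 0.0289
grip_force: 55.0
```

>>> {"op": "arm_command", "data": {"xyz": [[0, 0, -2], [0, 0, -2], [0, 0, -2], [0, 0, 0], [0, 0, 0]], "spin": [0, 0, 0, 0, 0]}}

```text
time: 17.75
tool_pos: [0.4937, 0.0171, 0.3067]
tool_rot: [3.142, 0.0, -0.002]
contact_force: [-0.1, 0.0, -1.7]
opening: 0.0287
grip_force: 55.0
```

>>> {"op": "arm_command", "data": {"xyz": [[0, 0, -1], [0, 0, -1], [0, 0, -1], [0, 0, 0]], "spin": [0, 0, 0, 0]}}

```text
time: 18.15
tool_pos: [0.4937, 0.0172, 0.3039]
tool_rot: [-3.142, -0.0, -0.002]
contact_force: [-0.4, 1.0, 2.8]
opening: 0.0287
grip_force: 55.0
```

>>> {"op": "arm_command", "data": {"xyz": [[0, 0, -1], [0, 0, -0.5], [0, 0, 0]], "spin": [0, 0, 0]}}

```text
time: 18.45
tool_pos: [0.4938, 0.0172, 0.303]
tool_rot: [3.141, -0.001, -0.002]
contact_force: [-2.0, 1.1, 8.8]
opening: 0.0286
grip_force: 55.0
```

>>> {"op": "arm_command", "data": {"xyz": [[0, 0, -1], [0, 0, 0]], "spin": [0, 0]}}

```text
time: 18.65
tool_pos: [0.4939, 0.0171, 0.3027]
tool_rot: [3.141, -0.002, -0.002]
contact_force: [-2.6, 1.2, 12.1]
opening: 0.0289
grip_force: 55.0
```

>>> {"op": "arm_command", "data": {"xyz": [[0, 0, -1], [0, 0, 0], [0, 0, 0]], "spin": [0, 0, 0]}}

```text
time: 18.95
tool_pos: [0.4936, 0.0171, 0.3004]
tool_rot: [3.141, -0.0, -0.002]
contact_force: [-0.4, 1.0, -1.7]
opening: 0.0289
grip_force: 55.0
```

The click came: the force dropped from 12 N to about 0. Now to seat it.

>>> {"op": "arm_command", "data": {"xyz": [[0, 0, -2], [0, 0, -2], [0, 0, -1], [0, 0, -0.5], [0, 0, 0], [0, 0, 0]], "spin": [0, 0, 0, 0, 0, 0]}}

```text
time: 19.55
tool_pos: [0.4937, 0.0171, 0.2947]
tool_rot: [3.141, 0.0, -0.002]
contact_force: [0.1, -0.7, -1.2]
opening: 0.0286
grip_force: 55.0
```

>>> {"op": "arm_command", "data": {"xyz": [[0, 0, -0.7], [0, 0, 0], [0, 0, 0]], "spin": [0, 0, 0]}}

```text
time: 19.85
tool_pos: [0.4937, 0.0171, 0.2941]
tool_rot: [3.141, -0.0, -0.002]
contact_force: [-0.4, -0.3, -0.7]
opening: 0.0288
grip_force: 55.0
```

>>> {"op": "arm_command", "data": {"xyz": [[0, 0, -0.7], [0, 0, -0.5], [0, 0, 0], [0, 0, 0]], "spin": [0, 0, 0, 0]}}

```text
time: 20.25
tool_pos: [0.4937, 0.0171, 0.2936]
tool_rot: [3.141, -0.001, -0.002]
contact_force: [-1.6, 0.6, 6.3]
opening: 0.0288
grip_force: 55.0
```

>>> {"op": "arm_command", "data": {"xyz": [[0, 0, -0.5], [0, 0, 0], [0, 0, 0]], "spin": [0, 0, 0]}}

```text
time: 20.55
tool_pos: [0.4937, 0.0171, 0.2936]
tool_rot: [3.141, -0.001, -0.001]
contact_force: [-3.6, 0.1, 10.1]
opening: 0.0288
grip_force: 55.0
```

>>> {"op": "arm_command", "data": {"xyz": [[0, 0, 0], [0, 0, 0], [0, 0, 0], [0, 0, 0], [0, 0, 0]], "spin": [0, 0, 0, 0, 0]}}

```text
time: 21.05
tool_pos: [0.4937, 0.0171, 0.2936]
tool_rot: [3.141, -0.001, -0.002]
contact_force: [-3.0, 0.2, 10.5]
opening: 0.0284
grip_force: 55.0
```

Run:
```python
from h import *
c=snap('side','s6'); X=cloud(c); s=observe(); print(s['tool_pos'],s['contact_force'])
st(X,(.4935,.018),.085,.077,.084,'tierrim'); st(X,(.4935,.018),.024,.107,.115,'flange')
cv2.imwrite('pics/s6c.png',cv2.resize(c['img'][130:240,210:340,::-1],None,fx=5,fy=5,interpolation=cv2.INTER_CUBIC))
```

```text
[0.49367551 0.01712306 0.29358097] [-3.14391423 -0.13710824 11.0590584 ]
tierrim 142 mean [0.4935 0.0269 0.0796] minEnc ((0.49413761496543884, 0.02100524678826332), 0.07628139108419418) circ [0.4945 0.021  0.0739] zmed 0.0794 px 249 291 186 211
flange 38 mean [0.4914 0.0284 0.1107] minEnc ((0.4952316880226135, 0.01962285116314888), 0.02245459519326687) circ [0.4948 0.0192 0.0215] zmed 0.1102 px 264 276 187 193
```

View pics/s6c.png

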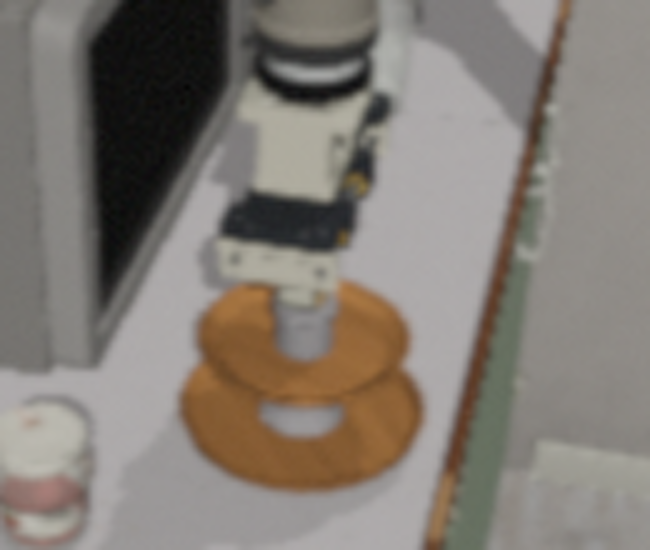

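The plate is level on the shoulder and the knob's flange sits on the hub at crop pixel (305,315). The flange top reads about 111 mm, and the push holds steady at about 10.5 N.

```bash
python3 -c "from cell import *; print(hand_in())"
```

```text
the job is handed in; nothing more can be done
None
```

The stand is assembled and handed in: the upper plate sits on the shoulder, and the knob clicked on and rests on the hub, still gripped and pressed down at about 10.5 N.

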